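Free the sagging bolt and hold the reserve pen's gate ajar

ROBOT

A 6-joint arm with a two-finger parallel gripper is mounted at the origin on the work surface. World frame = base frame: x ahead of the robot, y to its left, z up, the work surface at z = 0. Lengths are in m, angles in rad, forces in N, time in s.
With the tool pointing down it reaches from about 0.325 to 0.875 m from the base axis. Payload 4.4 kg.
Tool frame: the origin (TCP) lies midway between the tips of the shut fingers; the grasp point (between the pads) lies 19 mm behind it; z points along the fingers, y is the line along which they close (so a half turn about z gives the same grasp; the last joint's range is limited). The gripper opens to 85 mm and grips with 20 to 120 N. Pads are 22 mm wide; open, the fingers measure 114 mm over their backs; the gripper's body (76 mm by 85 mm) begins 54 mm behind the grasp point. The pads swing forward as they close: fully open they stand 13 mm farther back than shut.
Start: joints at [-1.462, 0.207, 1.542, -0, 1.393, -0.15], TCP at [0.148, -0.556, 0.231] pointing down, gripper open.
Joint ranges: [-2.73, 2.73], [-0.86, 2.22], [0.23, 2.46], [-1.11, 4.25], [0.08, 2.63], [-2.82, 2.82]. Speed limits (rad/s): [2.79, 2.79, 3.14, 3.14, 3.14, 3.14].

INTERFACE

Orientations are given as a unit quaternion [w, x, y, z].
In Python, from workcell import get_obs, vision, manip gives the robot as it stands.
- The arm moves only by the tool play_rows, never from a script. Its argument "increments" is a list of rows, each an object with "travel": the shift along the tool's x, y, z in cm, a list of three; "dr": the turn, a rotation vector about the tool's x, y, z in degrees, a list of three; "grip": the finger opening in cm, from 0 to 8.54. In form: [{"travel": [tx, ty, tz], "dr": [wx, wy, wz], "grip": grip}, ...]. A call has 1 to 20 rows; each row is the pose to reach, as a shift and turn from the pose commanded when the call began, along the tool's axes at that moment; what a row does not reach only later rows make up. A row lasts 1/12 s, in which the tool goes at most 41.7 mm and 7.16 degrees, less where a joint would pass 70% of its speed; a pose out of reach is approached as far as the arm can. A call with a gripper value outside its range is refused whole. The fingers move at their own pace and stop on an object; "force" is the grip in N (left out, the last holds). Time passes only in rows, so rows that repeat a pose let the fingers close. It gives the time, the measured TCP pose, the force, the opening and the grip force at its end, in the units of the state.
- get_obs(): the state, without advancing time (a new reading comes with each control period).
- vision.read_camera(name): name is "scene" or "top" or "wrist"; returns a dict with "image" (384x512x3 uint8, blue, green, red), "K" (3x3 intrinsics, pixels), "position" and "rotation" of the camera in the world. Camera axes: x right, y down, z forward; pixel columns grow to the right and rows downward; lengths in m; the calibration is good to about 2 mm. A picture is of the moment at which its call begins. There is no depth.
- manip.hand_in(): hands the job in; it is judged then, once.
The state is a dict: "time": time; "qpos": joint angles; "joint_vel": joint speeds; "tau": joint torques, N m; "tcp_pos": TCP position; "orientation": TCP orientation; "contact_force": force on the tool from outside, world axes, zero at the start; "wrist_torque": the same for the moment, N m; "gripper_width": opening from 0.0 (shut) to 1.0 (fully open); "grip_force": force on a finger pad.
Only numpy, scipy, OpenCV 4.12 (cv2) and the standard library are available. Lean on these libraries where they do the work, as an engineer would, in place of code of your own. Each camera call takes 0.05 s, during which the arm holds its last target. There are 200 camera calls.

TASK

Open the gate of the reserve-bottle pen: turn the lock knob clockwise until it clicks over, then lift the sagging bolt by its handle so that its head clears the keeper's bent lip while you draw it back all the way out of the keeper. Swing the gate towards you so that its free edge stands about ten centimetres out, and finish still holding it there with the gripper, because the spring hinge would pull it shut. Leave the glasses, bottles and other things on the counter where they are.

Things in the scene. Friction and masses are not known exactly. Their poses are not given: they have to be found in the camera images.
- lock_knob (a joint): Lock knob: black bar grip on an upright axis on the gate's top rail, 85 mm from the hinge line. rad: 0 = locked, turns CLOCKWISE seen from above to 1.3 (stop, unlocked). Starts at 0 to 0.06. Sprung detent: resists with up to about 0.15 N m until 0.65, then snaps on to about 1.25 and stays. A steel blade under the bar, 62 mm long from the axis, blocks the bolt's tail until turned.
- knob_grip (a point): Point on the knob's axis in the bar, to grip it from above. Bar 14 mm wide (along point x), 48 long (along point y), 30 tall: from 18 mm below to 12 mm above this point; blade top 22 mm below it. z up. The point turns with the knob and gate; the blade points along its -y, at the bolt when locked. Highest thing near: the bolt's handle.
- bolt (a joint): How far the steel bolt is drawn along its guides on the gate's top rail, towards the hinge (m): starts at 0 to 0.004 (shot), 0.045 = fully back (stop). Stopped at about 0.007 by the lock knob's blade while locked, and at about 0.006 to 0.010 by the keeper's bent lip if not lifted. Clear of the keeper from 0.030. Slides with 1 to 2 N of friction and stays where it is left.
- bolt_lift (a joint): How far the bolt is raised in its two tall guide loops (m): 0 = sagging (as it falls by its weight, 0.25 kg), 0.016 = top stop. Its head passes the lip when raised by 0.008 or more. Once past the lip it may sink again.
- bolt_handle (a point): Centre of the bolt's handle, an upright steel cylinder 24 mm in diameter, 24 tall, on a 10 mm stem; 72 mm above the top rail when sagging, 245 mm from the hinge line when shot. Site x points away from the robot, square to the gate, y along the gate to the hinge = the way the bolt is drawn, z up; moves with bolt and gate. Guide loops 45 mm high stand 43 mm to its free side, 73 mm to its hinge side.
- keeper_lip (a point): Top middle of the keeper's bent-in lip (5 mm thick) on the fixed latch post. Keeper: steel box open on top and to the gate, cheeks 40 mm high that stop the gate while the bolt's head is between them. The head (14 mm long, 22 wide, 28 tall) is at the bolt's free end, 85 mm from its handle; bolt rod 54 mm below the handle's centre.
- gate (a joint): Gate angle (rad): 0 = shut, grows as the free edge comes towards the robot (clockwise seen from above), to 0.9. A closing spring pulls it back with 0.4 N m at 0 and 0.75 N m at 0.35 rad (about 3 to 4 N at the bolt's handle). Light wooden gate, 290 mm wide, 130 mm high, free edge 295 mm from the hinge line, top rail 50 mm deep.
- gate_hinge (a point): On the gate's upright hinge line, at the height of the top rail's top (130 mm above the counter). Turns with the gate: point -y runs along the gate to its free edge, x points away from the robot, z up.
- glass_a_mid (a point): Tasting glass, 62 mm foot, 147 mm tall; point 70 mm up. Leave alone.
- glass_b_mid (a point): Second tasting glass, the same. Leave alone.
- bottle_a_mid (a point): Dark wine bottle, 74 mm in diameter, 300 mm tall; point half-way up. Leave alone.
- bottle_b_mid (a point): Green wine bottle, 74 mm in diameter, 290 mm tall; point half-way up. Leave alone.
- cork_bowl_mid (a point): White bowl, 120 mm across, 50 mm tall; its centre. Leave alone.
- corkscrew_mid (a point): Waiter's corkscrew lying flat, 155 mm long, 14 mm thick; middle of its wooden grip. Leave alone.
- coasters_center (a point): Stack of cork coasters, 94 mm across, 30 mm tall; its centre. Leave alone.

How it is judged:
On the way, in this order (a step that is already met when the one before it is completed fails the run):
1. the lock knob has clicked past its detent (value of joint lock_knob above 1.1 rad and value of joint bolt below 0.02 m), for 0.2 s.
2. the bolt is drawn clear of the keeper (value of joint bolt above 0.032 m and value of joint lock_knob above 1.1 rad), for 0.1 s.
At the end, for the whole second after the job is handed in: The knob is over its click (above 1.1 rad), the bolt drawn at least 30 mm, the gate still (under 0.1 rad/s) at 0.2 to 0.48 rad (free edge about 6 to 14 cm out), and the gripper's fingers hold gate or bolt (more than 1 N of contact) against the closing spring through the last second (value of joint lock_knob above 1.1 rad and value of joint bolt above 0.03 m and value of joint gate between 0.2 and 0.48 rad and velocity of joint gate between -0.1 and 0.1 rad/s and contact force between the fingers and gate above 1 N); the arm keeps its last pose, push and grip.
It fails at once if a bystander is moved by more than 30 mm (distance of any of glass_a_mid, glass_b_mid, bottle_a_mid, bottle_b_mid, cork_bowl_mid, corkscrew_mid, coasters_center from where it was at the start of the episode above 0.03 m).
It also fails if it takes over 40 s, if anything falls off the work surface, if the arm or the gripper's body presses on something with over 40 N, if the wrist force passes 120 N, or if a joint passes its speed limit or range.

## Working session

There is one attempt and no reset: what is moved stays moved. The work goes in short steps, Python scripts to look and compute and a tool call to move; the robot and the scene stay as the last step left them, time stands still between calls to the robot, and variables do not carry over. Pictures are saved under pics/ and viewed, at most 10 in all, crops included, and the job is handed in when it is done.

Besides the shell and the picture viewer there is one more tool, called after "Request:" as name(argument=value, ...), one argument or row to a line, values as JSON. play_rows: Moves the arm, as the interface text tells. Its arguments: {"type":"object","properties":{"increments":{"type":"array","items":{"type":"object","properties":{"travel":{"type":"array","items":{"type":"number"}},"dr":{"type":"array","items":{"type":"number"}},"grip":{"type":"number"}}}},"force":{"type":"number"}},"required":["increments"]}

```bash
mkdir -p pics; ls; python3 - <<'E'
from workcell import get_obs, vision
import cv2
o=get_obs();print(o)
for n in("scene","top"):
    c=vision.read_camera(n);cv2.imwrite(f"pics/{n}0.png",c["image"]);print(n,c["K"],c["position"],c["rotation"])
E
```

```text
pics
{'time': 0.0, 'qpos': array([-1.46151998e+00,  2.07420607e-01,  1.54299032e+00,  1.21010888e-05,
        1.39349239e+00, -1.50525496e-01]), 'joint_vel': array([-1.40052585e-03, -2.38378013e-05, -1.54871769e-03,  5.16399652e-05,
       -1.65969791e-03,  2.77294370e-04]), 'tau': array([ 4.50774796e-04, -3.83033717e+01, -2.91594958e+01, -1.92986554e-04,
        1.07561401e-02, -1.17634137e-06]), 'tcp_pos': array([ 0.14760485, -0.55493507,  0.23010817]), 'orientation': array([-1.15496077e-03,  9.91574210e-01,  1.29534749e-01,  2.97796696e-05]), 'contact_force': array([ 0.29408096, -0.65446786,  0.45181007]), 'wrist_torque': array([ 0.0058212 , -0.00279531,  0.03247395]), 'grip_force': 0.0, 'gripper_width': 1.000246491518295}
scene [[463.79903836   0.         253.93457333]
 [  0.         463.79903836 191.71567684]
 [  0.           0.           1.        ]] [ 1.69652517 -0.29707698  1.12439889] [-0.34072339  0.7048995   0.56355534 -0.26349503]
top [[490.60914944   0.         251.84871861]
 [  0.         490.60914944 190.75159277]
 [  0.           0.           1.        ]] [ 0.18301655 -0.00451438  1.58319968] [ 0.07279013 -0.69558206  0.71088184 -0.0742577 ]
```

```bash
python3 - <<'E'
import cv2
for n in("scene","top"):
    a=cv2.imread(f"pics/{n}0.png");cv2.imwrite(f"pics/{n}0b.png",cv2.resize(a,(800,600),interpolation=cv2.INTER_CUBIC))
E
```

```text
(no output)
```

View pics/scene0b.png

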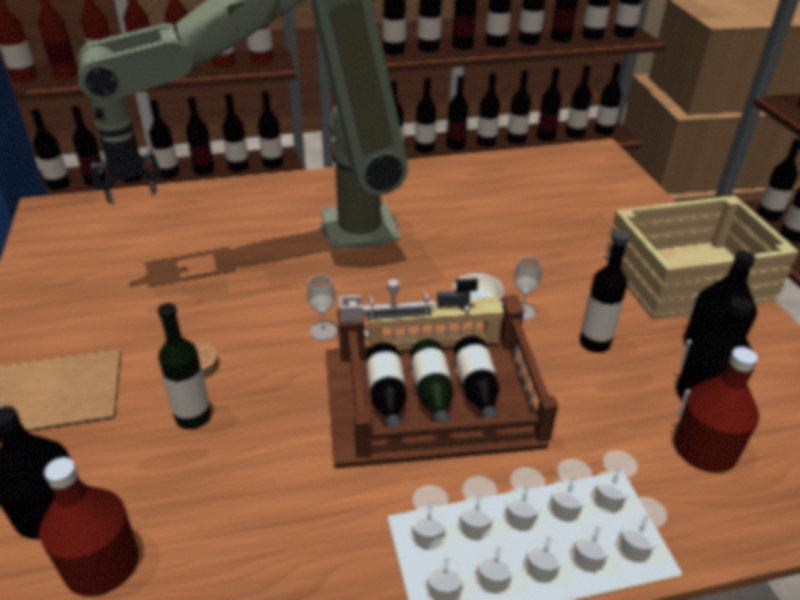

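View pics/top0b.png

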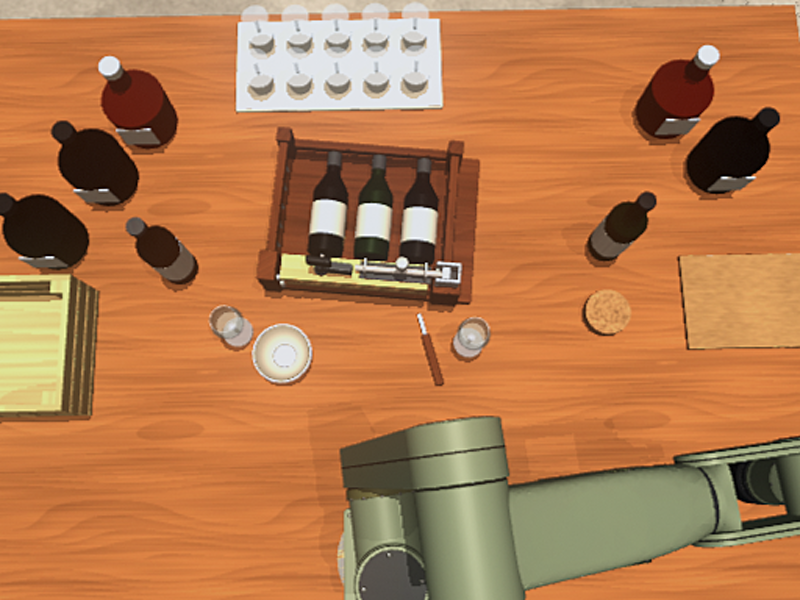

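The top view shows the gate facing the robot: knob at about (318,263), handle at about (402,264) and keeper at about (448,272), in 800-pixel coordinates. In the scene view the knob is at about (467,285) and the handle at (393,287). I'll zoom in on both.

```bash
cat > h.py <<'E'
import numpy as np
from scipy.spatial.transform import Rotation as R
def rot(q): return R.from_quat([q[1],q[2],q[3],q[0]]).as_matrix()
def ray(c,uv):
    K,Rm=np.array(c["K"]),rot(c["rotation"])
    d=Rm@np.linalg.solve(K,[uv[0],uv[1],1.]); return np.array(c["position"]),d/np.linalg.norm(d)
def plane(c,uv,z):
    p,d=ray(c,uv); return p+d*(z-p[2])/d[2]
def tri(obs):
    A=np.zeros((3,3));b=np.zeros(3);L=[ray(*o) for o in obs]
    for p,d in L:
        M=np.eye(3)-np.outer(d,d);A+=M;b+=M@p
    x=np.linalg.solve(A,b); return x,[np.linalg.norm((np.eye(3)-np.outer(d,d))@(x-p)) for p,d in L]
def proj(c,X):
    v=c["K"]@(rot(c["rotation"]).T@(np.array(X)-c["position"])); return v[:2]/v[2]
E
python3 - <<'E'
import cv2,numpy as np
s=cv2.imread("pics/scene0.png")[170:225,205:345];t=cv2.imread("pics/top0.png")[155:200,165:305]
f=lambda a:cv2.resize(a,None,fx=5.7,fy=5.7,interpolation=cv2.INTER_CUBIC)
cv2.imwrite("pics/z.png",np.vstack([f(s),f(t)]));print(f(s).shape)
E
```

```text
(314, 798, 3)
```

View pics/z.png

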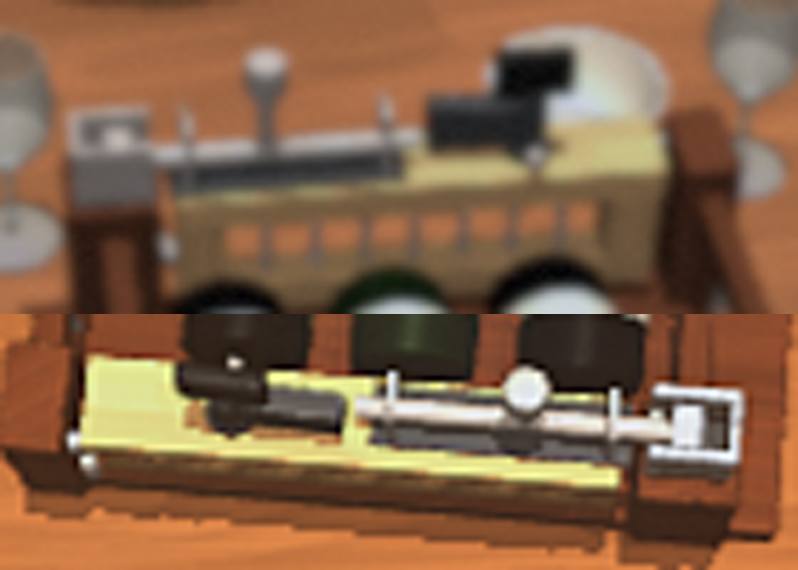

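```bash
python3 - <<'E'
from h import *
from workcell import vision
S=vision.read_camera("scene");T=vision.read_camera("top")
f=lambda x,y:(205+x/5.7-.5,170+y/5.7-.5)
g=lambda x,y:(165+x/5.7-.5,155+(y-314)/5.7-.5)
for n,a,b in(("handle top",f(266,58),g(527,385)),("knob bar",f(537,62),g(223,379)),("screw on gate?",f(535,153),g(235,362))):
    print(n,tri([(S,a),(T,b)]))
for n,b,z in(("handle",g(527,388),.207),("knob",g(223,379),.175),("keeper NE",g(745,390),.16),("keeper SW",g(648,465),.16),("gate free edge front",g(620,487),.13),("gate hinge front",g(80,447),.13),("gate hinge back",g(88,358),.13),("corner hinge bot?",g(90,465),.1)):
    print(n,plane(T,b,z))
for n in ('scene','top'): pass
W=vision.read_camera("wrist");print(W["K"],W["position"],W["rotation"])
E
```

```text
handle top (array([ 0.54197342, -0.02673155,  0.21481419]), [np.float64(4.755200041749881e-05), np.float64(4.755200041752371e-05)])
knob bar (array([0.55394823, 0.12987786, 0.19549156]), [np.float64(0.0012535186595985484), np.float64(0.0012535186595985413)])
screw on gate? (array([0.5760284 , 0.12694867, 0.14589683]), [np.float64(7.629814229585841e-05), np.float64(7.629814229596742e-05)])
handle [ 0.54243954 -0.02686761  0.207     ]
knob [0.55907532 0.13062253 0.175     ]
keeper NE [ 0.55113532 -0.14210515  0.16      ]
keeper SW [ 0.51182177 -0.08983038  0.16      ]
gate free edge front [ 0.50705889 -0.07632793  0.13      ]
gate hinge front [0.53522327 0.2113575  0.13      ]
gate hinge back [0.58434411 0.20750726 0.13      ]
corner hinge bot? [0.53229924 0.21027867 0.1       ]
[[276.10080399   0.         248.98441529]
 [  0.         276.10080399 186.87886844]
 [  0.           0.           1.        ]] [ 0.22060071 -0.5350921   0.37381958] [ 0.11853623  0.78438986 -0.6019612  -0.09123822]
```

Request:
play_rows(
  increments=[
    {"travel":[0,0,-4],"dr":[0,0,0],"grip":5},
    {"travel":[0,0,-8],"dr":[0,0,0],"grip":5},
    {"travel":[3.4,-3,-13],"dr":[0,0,-5],"grip":5},
    {"travel":[6.4,-5.6,-13],"dr":[0,0,-10],"grip":5},
    {"travel":[9.4,-8.4,-13],"dr":[0,0,-15],"grip":5},
    {"travel":[12.4,-11,-13],"dr":[0,0,-20],"grip":5},
    {"travel":[15.4,-13.8,-13],"dr":[0,0,-25],"grip":5},
    {"travel":[18.4,-16.4,-13],"dr":[0,0,-30],"grip":5},
    {"travel":[21.4,-19,-13],"dr":[0,0,-35],"grip":5},
    {"travel":[24.4,-21.8,-13],"dr":[0,0,-40],"grip":5},
    {"travel":[27.4,-24.4,-13],"dr":[0,0,-45],"grip":5},
    {"travel":[30.4,-27,-13],"dr":[0,0,-50],"grip":5},
    {"travel":[33.4,-29.8,-13],"dr":[0,0,-55],"grip":5},
    {"travel":[36.4,-32.4,-13],"dr":[0,0,-60],"grip":5},
    {"travel":[39.4,-35,-13],"dr":[0,0,-65],"grip":5},
    {"travel":[42.4,-37.8,-13],"dr":[0,0,-70],"grip":5},
    {"travel":[45.4,-40.4,-13],"dr":[0,0,-70],"grip":5},
    {"travel":[48.4,-43.2,-13],"dr":[0,0,-70],"grip":5},
    {"travel":[51.4,-45.8,-13],"dr":[0,0,-70],"grip":5},
    {"travel":[54.2,-48.3,-13],"dr":[0,0,-70],"grip":5},
  ],
)

```text
time: 1.92
tcp_pos: [0.5482, 0.0526, 0.3612]
orientation: [0.0, 0.738, 0.675, 0.0]
contact_force: [0.2, -0.9, 0.2]
gripper_width: 0.583
grip_force: 0.0
```

```bash
python3 - <<'E'
from workcell import get_obs, vision
import cv2,pickle
o=get_obs();print(o['time'],o['tcp_pos'],o['orientation'],o['qpos'],o['joint_vel'].max())
c=vision.read_camera("wrist");cv2.imwrite("pics/w1.png",cv2.resize(c["image"],(800,600),interpolation=cv2.INTER_CUBIC));pickle.dump(c,open("w1.pkl","wb"))
E
```

```text
1.9167 [0.54817419 0.05263869 0.36115215] [2.26618645e-05 7.37635670e-01 6.75198944e-01 5.83595467e-05] [-6.14741532e-02  8.56113540e-02  1.41509656e+00  5.25886293e-05
  1.64077105e+00  2.68571020e-02] 0.7327893720881521
```

View pics/w1.png

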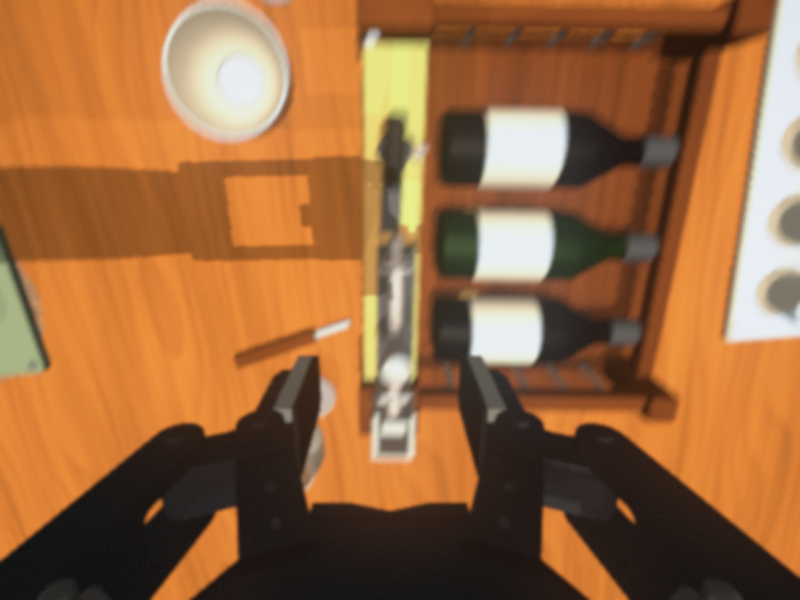

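The gate runs straight up the wrist image, so the tool yaw matches it. The knob is near (395,138), the handle near (396,368) and the keeper near (393,440). Next I'll triangulate across the three views.

```bash
python3 - <<'E'
from h import *
from workcell import vision,get_obs
import pickle,cv2
W=pickle.load(open("w1.pkl","rb"))
S=vision.read_camera("scene");T=vision.read_camera("top")
f=lambda x,y:(205+x/5.7-.5,170+y/5.7-.5)
g=lambda x,y:(165+x/5.7-.5,155+(y-314)/5.7-.5)
w=lambda x,y:(x/1.5625-.5,y/1.5625-.5)
print(W["position"],W["rotation"],get_obs()["tcp_pos"])
print("handle",tri([(S,f(266,58)),(T,g(527,386)),(W,w(396,366))]),tri([(T,g(527,386)),(W,w(396,366))]))
for k in((395,130),(395,140)):print("knob",tri([(S,f(537,62)),(T,g(223,379)),(W,w(*k))]))
a=W["image"][60:165,215:290]
cv2.imwrite("pics/w1c.png",cv2.resize(a,None,fx=5.5,fy=5.5,interpolation=cv2.INTER_CUBIC))
E
```

```text
[0.55466339 0.12887598 0.50443845] [ 0.15008087  0.98772762 -0.04279786 -0.00618299] [0.54790314 0.05254775 0.36031629]
handle (array([ 0.54330427, -0.02463863,  0.2117203 ]), [np.float64(0.0037409555224661084), np.float64(0.0024069797016658167), np.float64(0.0055861383004948036)]) (array([ 0.5461869 , -0.02707869,  0.1968418 ]), [np.float64(4.180572985164812e-05), np.float64(4.1805729851653354e-05)])
knob (array([0.555965  , 0.13560305, 0.19499969]), [np.float64(0.004871678852758588), np.float64(0.007149697525782405), np.float64(0.011893363177998672)])
knob (array([0.55593384, 0.13342327, 0.19522295]), [np.float64(0.002908051361859833), np.float64(0.005152458045392807), np.float64(0.007881492396684713)])
```

View pics/w1c.png

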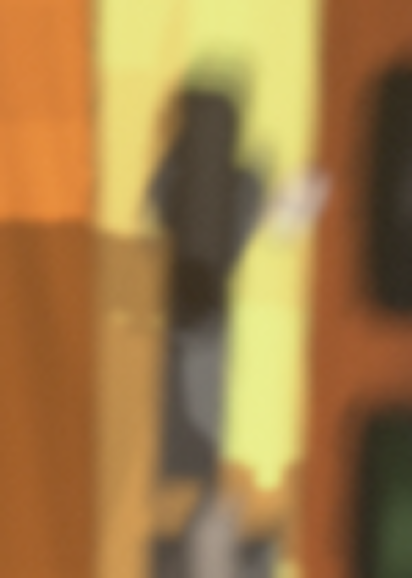

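The first wrist picture was blurred by motion. It put the bar centre at about (253,96) native pixels. I'll take another now the arm is still.

```bash
python3 - <<'E'
from workcell import vision,get_obs
import pickle,cv2
print(get_obs()['tcp_pos'],get_obs()['orientation'])
W=vision.read_camera("wrist");pickle.dump(W,open("w2.pkl","wb"))
a=W["image"]
f=lambda a:cv2.resize(a,None,fx=5.5,fy=5.5,interpolation=cv2.INTER_CUBIC)
import numpy as np
cv2.imwrite("pics/w2c.png",np.hstack([f(a[60:165,215:286]),f(a[200:305,215:286])]))
E
```

```text
[0.54790314 0.05254775 0.36031629] [-6.35199860e-04  7.36442726e-01  6.76499356e-01 -5.74631880e-04]
```

View pics/w2c.png

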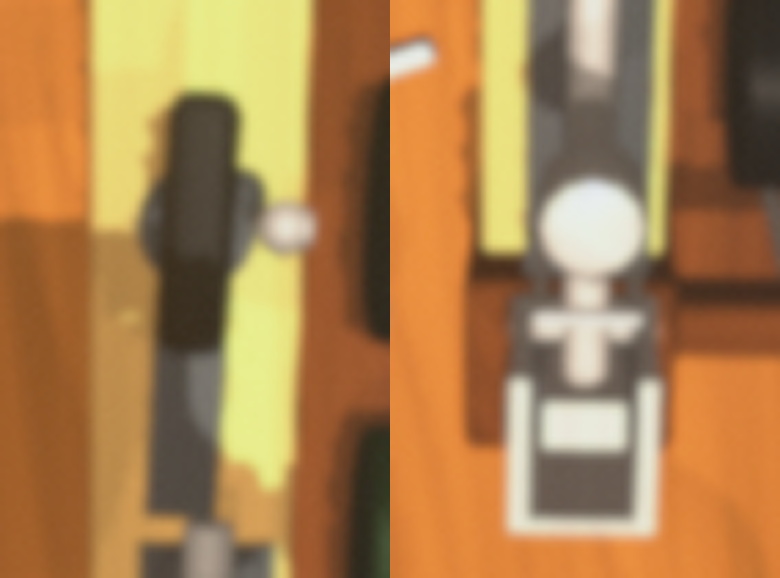

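```bash
python3 - <<'E'
from h import *
from workcell import vision
import pickle
W=pickle.load(open("w2.pkl","rb"));S=vision.read_camera("scene");T=vision.read_camera("top")
f=lambda x,y:(205+x/5.7-.5,170+y/5.7-.5)
g=lambda x,y:(165+x/5.7-.5,155+(y-314)/5.7-.5)
print(W["position"])
H=(250.9,241.1);K=(250.9,99.9)
print("handle",tri([(S,f(266,56)),(T,g(527,386)),(W,H)]),tri([(S,f(266,56)),(W,H)]))
print("knob",tri([(S,f(537,62)),(T,g(223,379)),(W,K)]),tri([(S,f(537,62)),(W,K)]))
for z in(.205,.21,.215):print("h",z,plane(W,H,z),plane(T,g(527,386),z))
for z in(.185,.19,.195,.2):print("k",z,plane(W,K,z),plane(T,g(223,379),z))
w=lambda x,y,y0:(215+x/5.5-.5,y0+y/5.5-.5)
print("gate L",plane(W,w(92,50,60),.13),plane(W,w(92,250,200),.13), "R",plane(W,w(313,50,60),.13),plane(W,w(276,240,200),.13))
E
```

```text
[0.55439224 0.12879891 0.50355999]
handle (array([ 0.54214745, -0.02662103,  0.21575859]), [np.float64(0.0004830989332966884), np.float64(0.0009314918118228424), np.float64(0.0012174666290277463)]) (array([ 0.54308152, -0.02645699,  0.21663288]), [np.float64(0.0005734842716090607), np.float64(0.0005734842716090434)])
knob (array([0.55489969, 0.12975001, 0.19582245]), [np.float64(0.0011534416723904676), np.float64(0.0017245294329939138), np.float64(0.0012209778136779619)]) (array([0.55621257, 0.13003292, 0.19736823]), [np.float64(0.0002896877836068631), np.float64(0.000289687783606936)])
h 0.205 [ 0.54293623 -0.03216799  0.205     ] [ 0.54401244 -0.0269252   0.205     ]
h 0.21 [ 0.54312808 -0.02947227  0.21      ] [ 0.54270277 -0.0268439   0.21      ]
h 0.215 [ 0.54331994 -0.02677655  0.215     ] [ 0.54139311 -0.02676259  0.215     ]
k 0.185 [0.55618136 0.12980016 0.185     ] [0.55640483 0.12966289 0.185     ]
k 0.19 [0.55615328 0.12978445 0.19      ] [0.55506959 0.12918306 0.19      ]
k 0.195 [0.5561252  0.12976873 0.195     ] [0.55373434 0.12870324 0.195     ]
k 0.2 [0.55609712 0.12975301 0.2       ] [0.55239909 0.12822342 0.2       ]
gate L [0.53499523 0.16923043 0.13      ] [ 0.50980321 -0.07664922  0.13      ] R [0.58506035 0.16505888 0.13      ] [ 0.56055765 -0.0777424   0.13      ]
```

Request:
play_rows(
  increments=[
    {"travel":[4,0.1,3],"dr":[0,0,2.5],"grip":5},
    {"travel":[7.8,0.15,6],"dr":[0,0,2.5],"grip":5},
    {"travel":[7.8,0.15,10],"dr":[0,0,2.5],"grip":5},
    {"travel":[7.8,0.15,12],"dr":[0,0,2.5],"grip":5},
    {"travel":[7.8,0.15,12],"dr":[0,0,2.5],"grip":5},
    {"travel":[7.8,0.15,12],"dr":[0,0,2.5],"grip":5},
  ],
)

```text
time: 2.72
tcp_pos: [0.5545, 0.1265, 0.24]
orientation: [-0.001, 0.753, 0.658, -0.002]
contact_force: [0.5, 0.1, 1.0]
gripper_width: 0.588
grip_force: 0.0
```

```bash
python3 - <<'E'
from workcell import get_obs, vision
import cv2
o=get_obs();print(o['time'],o['tcp_pos'],o['orientation'],o['contact_force'])
c=vision.read_camera("wrist");cv2.imwrite("pics/w3.png",c["image"])
E
```

```text
2.7167 [0.554463   0.12648611 0.24003534] [-0.00107767  0.75304354  0.6579675  -0.00174286] [0.47553626 0.06519721 0.9734008 ]
```

View pics/w3.png

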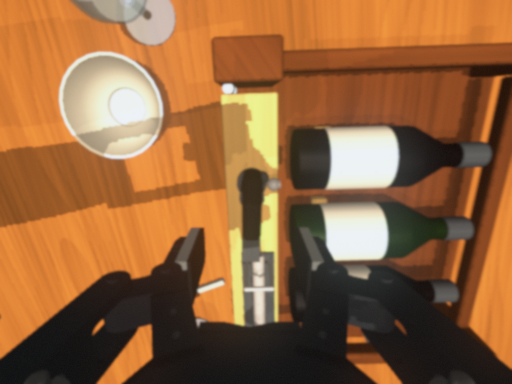

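The knob lies midway between the fingers at about (252,203). I'll go down and grip it.

Request:
play_rows(
  increments=[
    {"travel":[0.4,0.1,3],"dr":[0,0,0],"grip":5},
    {"travel":[0.4,0.1,5.5],"dr":[0,0,0],"grip":5},
    {"travel":[0.4,0.1,7.2],"dr":[0,0,0],"grip":5},
    {"travel":[0.4,0.1,7.2],"dr":[0,0,0],"grip":5},
    {"travel":[0.4,0.1,7.2],"dr":[0,0,0],"grip":0.5},
    {"travel":[0.4,0.1,7.2],"dr":[0,0,0],"grip":0.5},
    {"travel":[0.4,0.1,7.2],"dr":[0,0,0],"grip":0.5},
    {"travel":[0.4,0.1,7.2],"dr":[0,0,0],"grip":0.5},
    {"travel":[0.4,0.1,7.2],"dr":[0,0,0],"grip":0.5},
    {"travel":[0.4,0.1,7.2],"dr":[0,0,0],"grip":0.5},
  ],
  force=50,
)

```text
time: 3.6
tcp_pos: [0.5567, 0.1318, 0.1728]
orientation: [-0.0, 0.753, 0.659, -0.0]
contact_force: [-8.2, -0.1, 6.7]
gripper_width: 0.19
grip_force: 48.7
```

```bash
python3 -c "
from workcell import get_obs;o=get_obs()
for k in o:print(k,o[k])"
```

```text
time 3.6
qpos [8.09943031e-02 2.54670558e-01 1.60871946e+00 2.70356605e-04
 1.27933051e+00 2.13867139e-01]
joint_vel [-0.00048997 -0.00106479  0.0007243   0.00047444 -0.00180872 -0.00125676]
tau [ -0.84349316 -35.56593776 -28.84201348  -0.10163681  -2.64607921
  -0.03825643]
tcp_pos [0.55666027 0.13175077 0.17282119]
orientation [-4.39852847e-04  7.52515438e-01  6.58574355e-01 -3.75916382e-04]
contact_force [-8.1887733  -0.13090745  6.73400183]
wrist_torque [-0.0180565   1.48347386 -0.07797229]
grip_force 48.68462383747101
gripper_width 0.1901309229393829
```

Request:
play_rows(
  increments=[
    {"travel":[-0.15,-0.15,0],"dr":[0,0,5],"grip":0.5},
    {"travel":[-0.15,-0.15,0],"dr":[0,0,11],"grip":0.5},
    {"travel":[-0.15,-0.15,0],"dr":[0,0,17],"grip":0.5},
    {"travel":[-0.15,-0.15,0],"dr":[0,0,23],"grip":0.5},
    {"travel":[-0.15,-0.15,0],"dr":[0,0,29],"grip":0.5},
    {"travel":[-0.15,-0.15,0],"dr":[0,0,35],"grip":0.5},
    {"travel":[-0.15,-0.15,0],"dr":[0,0,41],"grip":0.5},
    {"travel":[-0.15,-0.15,0],"dr":[0,0,47],"grip":0.5},
    {"travel":[-0.15,-0.15,0],"dr":[0,0,53],"grip":0.5},
    {"travel":[-0.15,-0.15,0],"dr":[0,0,59],"grip":0.5},
    {"travel":[-0.15,-0.15,0],"dr":[0,0,65],"grip":0.5},
    {"travel":[-0.15,-0.15,0],"dr":[0,0,70],"grip":0.5},
    {"travel":[-0.15,-0.15,0],"dr":[0,0,72],"grip":0.5},
    {"travel":[-0.15,-0.15,0],"dr":[0,0,72],"grip":0.5},
    {"travel":[-0.15,-0.15,0],"dr":[0,0,72],"grip":0.5},
  ],
)

```text
time: 4.85
tcp_pos: [0.5586, 0.1296, 0.1729]
orientation: [0.001, 0.996, 0.091, 0.004]
contact_force: [1.5, -3.4, 6.1]
gripper_width: 0.181
grip_force: 49.5
```

```bash
python3 -c "
from workcell import get_obs;o=get_obs()
for k in o:print(k,o[k])"
```

```text
time 4.85
qpos [ 0.07801022  0.25228967  1.61156435 -0.0017761   1.2703477   1.46737847]
joint_vel [-0.00113541  0.002672    0.00211009 -0.00032462 -0.00221548 -0.00302752]
tau [ 2.23749407e+00 -3.51515043e+01 -2.42409468e+01  1.06480423e+00
  3.44698504e-01  2.32479977e-02]
tcp_pos [0.55862909 0.12959261 0.17289239]
orientation [8.96111867e-04 9.95857585e-01 9.08476324e-02 3.68436933e-03]
contact_force [ 1.52047433 -3.44424846  6.14381112]
wrist_torque [-0.55216545 -0.18170323 -0.01179317]
grip_force 49.530327916145325
gripper_width 0.18126838674429172
```

Request:
play_rows(
  increments=[
    {"travel":[0,0,0],"dr":[0,0,0],"grip":5},
    {"travel":[0,0,0],"dr":[0,0,0],"grip":5},
    {"travel":[0,0,0],"dr":[0,0,0],"grip":5},
    {"travel":[0,0,-3],"dr":[0,0,0],"grip":5},
    {"travel":[0,0,-6],"dr":[0,0,0],"grip":5},
    {"travel":[0,0,-9],"dr":[0,0,-6],"grip":5},
    {"travel":[0,0,-10],"dr":[0,0,-12],"grip":5},
    {"travel":[-0.6,1.5,-10],"dr":[0,0,-18],"grip":5},
    {"travel":[-1,3,-10],"dr":[0,0,-24],"grip":5},
    {"travel":[-1.5,5,-10],"dr":[0,0,-30],"grip":5},
    {"travel":[-2,7,-10],"dr":[0,0,-36],"grip":5},
    {"travel":[-2.5,9,-10],"dr":[0,0,-42],"grip":5},
    {"travel":[-3,11,-10],"dr":[0,0,-48],"grip":5},
    {"travel":[-3.6,13,-10],"dr":[0,0,-54],"grip":5},
    {"travel":[-4,14,-10],"dr":[0,0,-60],"grip":5},
    {"travel":[-4.4,15,-10],"dr":[0,0,-66],"grip":5},
    {"travel":[-4.4,15,-10],"dr":[0,0,-72],"grip":5},
    {"travel":[-4.4,15,-10],"dr":[0,0,-74],"grip":5},
    {"travel":[-4.4,15,-10],"dr":[0,0,-74],"grip":5},
    {"travel":[-4.4,15,-10],"dr":[0,0,-74],"grip":5},
  ],
)

```text
time: 6.52
tcp_pos: [0.5391, -0.0247, 0.2687]
orientation: [-0.001, 0.741, 0.671, -0.0]
contact_force: [-0.3, 0.1, -0.5]
gripper_width: 0.584
grip_force: 0.0
```

```bash
python3 - <<'E'
from workcell import get_obs, vision
import cv2,pickle
o=get_obs();print(o['time'],o['tcp_pos'],o['orientation'],o['contact_force'])
c=vision.read_camera("wrist");cv2.imwrite("pics/w4.png",cv2.resize(c["image"],(800,600),interpolation=cv2.INTER_CUBIC));pickle.dump(c,open("w4.pkl","wb"))
E
```

```text
6.5167 [ 0.53908074 -0.02467558  0.2687297 ] [-6.86730857e-04  7.41129398e-01  6.71361820e-01 -2.23417345e-04] [-0.2636421   0.13453951 -0.5328944 ]
```

View pics/w4.png

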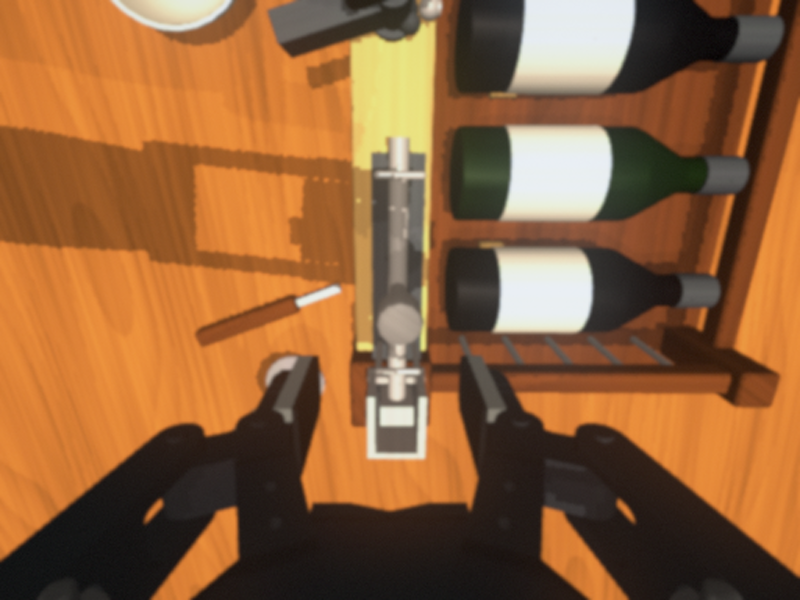

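```bash
python3 - <<'E'
from h import *
from workcell import vision
import pickle
W=pickle.load(open("w4.pkl","rb"));T=vision.read_camera("top");S=vision.read_camera("scene")
print(W["position"])
for z in(.205,.21,.215):print(z,plane(W,(255.5,205.6),z))
f=lambda x,y:(205+x/5.7-.5,170+y/5.7-.5)
print(tri([(S,f(266,56)),(W,(255.5,205.6))]))
print(plane(T,(472/1.5625,337/1.5625),.147))
E
```

```text
[0.54655694 0.05140129 0.41204873]
0.205 [ 0.54385522 -0.02870068  0.205     ]
0.21 [ 0.54392046 -0.02676631  0.21      ]
0.215 [ 0.5439857  -0.02483193  0.215     ]
(array([ 0.54335141, -0.02568035,  0.21634213]), [np.float64(0.0014296762215756213), np.float64(0.0014296762215755333)])
[ 0.40793542 -0.15786843  0.147     ]
```

Request:
play_rows(
  increments=[
    {"travel":[-0.1,0.4,3],"dr":[0,0,0],"grip":5},
    {"travel":[-0.1,0.4,6],"dr":[0,0,0],"grip":5},
    {"travel":[-0.1,0.4,8.2],"dr":[0,0,0],"grip":5},
    {"travel":[-0.1,0.4,8.2],"dr":[0,0,0],"grip":5},
    {"travel":[-0.1,0.4,8.2],"dr":[0,0,0],"grip":1.5},
    {"travel":[-0.1,0.4,8.2],"dr":[0,0,0],"grip":1.5},
    {"travel":[-0.1,0.4,8.2],"dr":[0,0,0],"grip":1.5},
    {"travel":[-0.1,0.4,8.2],"dr":[0,0,0],"grip":1.5},
    {"travel":[-0.1,0.4,8.2],"dr":[0,0,0],"grip":1.5},
    {"travel":[-0.1,0.4,8.2],"dr":[0,0,0],"grip":1.5},
  ],
  force=60,
)

```text
time: 7.5
tcp_pos: [0.5443, -0.0266, 0.1892]
orientation: [0.001, 0.741, 0.672, 0.001]
contact_force: [-3.1, 0.7, 6.2]
gripper_width: 0.26
grip_force: 59.4
```

Request:
play_rows(
  increments=[
    {"travel":[0,0,-0.4],"dr":[0,0,0],"grip":1.5},
    {"travel":[0,0,-0.8],"dr":[0,0,0],"grip":1.5},
    {"travel":[0,0,-1.2],"dr":[0,0,0],"grip":1.5},
    {"travel":[0,0,-1.3],"dr":[0,0,0],"grip":1.5},
    {"travel":[0,0,-1.3],"dr":[0,0,0],"grip":1.5},
  ],
)

```text
time: 7.92
tcp_pos: [0.5438, -0.0265, 0.2007]
orientation: [0.0, 0.741, 0.672, 0.0]
contact_force: [1.2, 0.4, -2.1]
gripper_width: 0.257
grip_force: 58.8
```

Request:
play_rows(
  increments=[
    {"travel":[0.5,0,0],"dr":[0,0,0],"grip":1.5},
    {"travel":[1,0,0],"dr":[0,0,0],"grip":1.5},
    {"travel":[1.5,0,0],"dr":[0,0,0],"grip":1.5},
    {"travel":[2,0,0],"dr":[0,0,0],"grip":1.5},
    {"travel":[2.5,0,0],"dr":[0,0,0],"grip":1.5},
    {"travel":[3,0,0],"dr":[0,0,0],"grip":1.5},
    {"travel":[3.5,0,0],"dr":[0,0,0],"grip":1.5},
    {"travel":[4,0,0],"dr":[0,0,0],"grip":1.5},
    {"travel":[4.2,0,0],"dr":[0,0,0],"grip":1.5},
    {"travel":[4.2,0,0],"dr":[0,0,0],"grip":1.5},
    {"travel":[4.2,0,0],"dr":[0,0,0],"grip":1.5},
  ],
)

```text
time: 8.83
tcp_pos: [0.5476, 0.0154, 0.2004]
orientation: [0.0, 0.741, 0.672, 0.0]
contact_force: [2.9, -2.0, -1.6]
gripper_width: 0.259
grip_force: 58.9
```

```bash
python3 - <<'E'
from h import *
from workcell import vision
import numpy as np
T=vision.read_camera("top")
h=np.array([.535,.213])
for n,u,z in(("cs tip",(420,315),.007),("cs mid",(428,345),.007),("cs end",(438,383),.007),("bowl edge",(290,325),.05),("glass foot",(485,350),.0)):
    p=plane(T,(u[0]/1.5625,u[1]/1.5625),z)[:2]; d=h-p
    print(n,p,"r",np.linalg.norm(d),"theta touch",np.arctan2(d[0],d[1])-.102)
E
```

```text
cs tip [ 0.47873232 -0.06606783] r 0.28468386944912394 theta touch 0.0969597253473108
cs mid [ 0.41507451 -0.08083287] r 0.3173639541871404 theta touch 0.2855054525867203
cs end [ 0.33592511 -0.09891874] r 0.3700325850874929 theta touch 0.4660542161008391
bowl edge [0.4557714  0.19994421] r 0.0802971077464345 theta touch 1.3054777221938898
glass foot [ 0.4030289  -0.19943791] r 0.4330374098600913 theta touch 0.2076830830096852
```

Request:
play_rows(
  increments=[
    {"travel":[0,-0.5,0],"dr":[0,0,1.4],"grip":1.5},
    {"travel":[-0.1,-1.1,0],"dr":[0,0,3.1],"grip":1.5},
    {"travel":[-0.1,-1.7,0],"dr":[0,0,4.9],"grip":1.5},
    {"travel":[-0.1,-2.3,0],"dr":[0,0,6.5],"grip":1.5},
    {"travel":[-0.1,-2.9,0],"dr":[0,0,8.1],"grip":1.5},
    {"travel":[-0.1,-3.5,0],"dr":[0,0,9.7],"grip":1.5},
    {"travel":[-0.1,-3.5,0],"dr":[0,0,9.7],"grip":1.5},
  ],
)

```text
time: 9.47
tcp_pos: [0.5119, 0.0186, 0.2004]
orientation: [-0.0, 0.796, 0.606, 0.001]
contact_force: [4.9, -0.3, -2.9]
gripper_width: 0.26
grip_force: 59.1
```

```bash
python3 - <<'E'
from workcell import get_obs, vision
import cv2,numpy as np
o=get_obs();print(o['time'],o['tcp_pos'],o['orientation'],o['contact_force'],o['wrist_torque'])
c=vision.read_camera("top");a=cv2.imread("pics/top0.png")
f=lambda a:cv2.resize(a[150:260,160:320],None,fx=2.5*2,fy=2.5,interpolation=cv2.INTER_CUBIC) if 0 else cv2.resize(a[150:260,160:320],(400,275),interpolation=cv2.INTER_CUBIC)
cv2.imwrite("pics/t5.png",np.hstack([f(a),f(c["image"])]))
E
```

```text
9.4667 [0.51187866 0.01856103 0.20041665] [-4.84083753e-04  7.95531570e-01  6.05911610e-01  6.38043705e-04] [ 4.88430802 -0.32797485 -2.94333859] [-0.02984182 -0.77894814 -0.3158971 ]
```

View pics/t5.png

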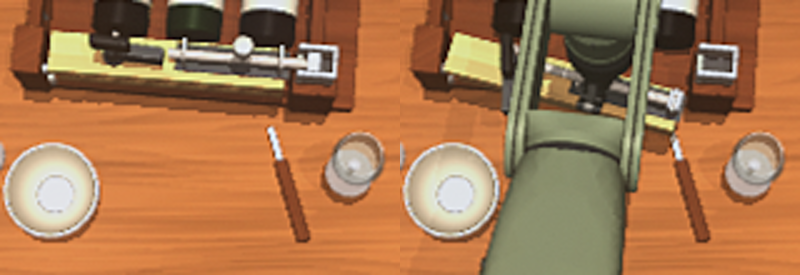

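The gate is moving with the bolt's head clear of the keeper, and the corkscrew hasn't moved (its far end is still at (305,240) in crop pixels). I'll swing further.

Request:
play_rows(
  increments=[
    {"travel":[-0.05,-0.5,0],"dr":[0,0,1.4],"grip":1.5},
    {"travel":[-0.1,-1,0],"dr":[0,0,2.8],"grip":1.5},
    {"travel":[-0.1,-1.5,0],"dr":[0,0,4.2],"grip":1.5},
    {"travel":[-0.15,-2,0],"dr":[0,0,5.6],"grip":1.5},
    {"travel":[-0.15,-2.4,0],"dr":[0,0,6.8],"grip":1.5},
    {"travel":[-0.15,-2.7,0],"dr":[0,0,7.5],"grip":1.5},
    {"travel":[-0.15,-2.7,0],"dr":[0,0,7.5],"grip":1.5},
    {"travel":[-0.15,-2.7,0],"dr":[0,0,7.5],"grip":1.5},
    {"travel":[-0.15,-2.7,0],"dr":[0,0,7.5],"grip":1.5},
  ],
)

```text
time: 10.27
tcp_pos: [0.4862, 0.0233, 0.2003]
orientation: [0.0, 0.833, 0.553, -0.0]
contact_force: [4.5, -1.1, -1.9]
gripper_width: 0.257
grip_force: 59.2
```

```bash
python3 - <<'E'
from workcell import get_obs, vision
import cv2,numpy as np
o=get_obs();print(o['time'],o['tcp_pos'],o['orientation'],o['contact_force'],o['wrist_torque'],o['joint_vel'])
c=vision.read_camera("top");w=vision.read_camera("wrist")
cv2.imwrite("pics/t6.png",np.hstack([cv2.resize(c["image"][150:260,160:320],(400,275),interpolation=cv2.INTER_CUBIC),cv2.resize(w["image"],(366,275))]))
E
```

```text
10.2667 [0.48620067 0.02330473 0.20030987] [ 1.19427032e-04  8.32966227e-01  5.53323820e-01 -2.90665947e-05] [ 4.53099677 -1.11695006 -1.91287374] [-0.19005189 -0.80707411 -0.15371487] [-0.00141755  0.00441243 -0.00239374  0.00135528  0.00230175 -0.00115696]
```

View pics/t6.png

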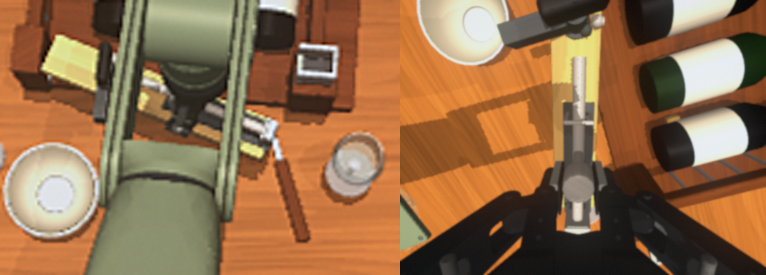

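The gate stands at about 0.30 rad, aligned in the wrist view. The knob blade is across the gate, the bolt is back, and the corkscrew, glass and bowl haven't moved.

```bash
python3 -c "
from workcell import manip;print(manip.hand_in())"
```

```text
the job is handed in; nothing more can be done
None
```

I handed the job in with the knob clicked over, the bolt drawn about 42 mm, and the gripper holding the gate open at about 0.30 rad (about 9 cm at the free edge); the corkscrew, bowl and glass beside the gate looked unmoved, and no verdict came back.

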